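# Lock the chase on the press bed with the cam key

## Robot

A 7-joint arm with a two-finger parallel gripper is mounted at the origin on the work surface. World frame = base frame: x ahead of the robot, y to its left, z up, the work surface at z = 0. Lengths are in mm, angles in rad, forces in N, time in s.
With the tool pointing down it reaches from about 425 to 1025 mm from the base axis. Payload 9.4 kg.
Tool frame: the origin (TCP) lies between the finger pads; the fingertips stand 19 mm ahead of it and the grasp point (between the pads) is the TCP; z points along the fingers, y is the direction in which the jaws open and shut (so a half turn about z gives the same grasp; the last joint's range is limited). The gripper opens to 93 mm and grips with 3 to 60 N. Pads are 15 mm wide; open, the fingers measure 128 mm over their backs; the gripper's body (75 mm by 188 mm) begins 65 mm behind the grasp point.
Start: joints at [1.091, 0.599, -0.003, 1.599, 0.002, 0.943, -0.08], TCP at [284.187, -666.98, 208.718] pointing down, gripper open.
Joint ranges: [-2.57, 2.57], [-0.35, 1.97], [-1.29, 1.29], [0.11, 2.56], [-1.05, 4.19], [0.11, 1.86], [-2.63, 2.63]. Speed limits (rad/s): [2.22, 2.22, 3.01, 3.01, 3.14, 3.14, 3.14].

## Interface

Orientations are given as a rotation vector (axis times angle).
In Python, from station import bot gives the robot as it stands.
- The arm moves only by the shell command python3 -m crank 'ROWS' [FORCE]. ROWS is text: rows parted by semicolons, each of 7 numbers parted by spaces: the finger opening in m, from 0 to 0.093, then the shift along the tool's x, y, z in m, then the turn, a rotation vector about the tool's x, y, z in rad. A call has 1 to 8 rows; each row is the pose to reach, as a shift and turn from the pose commanded when the call began, along the tool's axes at that moment; what a row does not reach only later rows make up. A row lasts 1/8 s, in which the tool goes at most 62.5 mm and 10.7 degrees, less where a joint would pass 70% of its speed; a pose out of reach is approached as far as the arm can. A call with a gripper value outside its range is refused whole. The fingers move at their own pace and stop on an object; FORCE is the grip in N (left out, the last holds). Time passes only in rows, so rows that repeat a pose let the fingers close. It gives the time, the measured TCP pose, the force and the opening at its end, in the units of the state.
- bot.state(): the state, without advancing time (a new reading comes with each control period).
- bot.read_camera(name): name is "scene" or "top"; returns (picture, depth): 420x560x3 uint8, red, green, blue; 420x560 float32, mm along the optical axis (not along the pixel's ray), 0 where there is no reading.
- bot.camera_params(name): a dict with "fov_y" (degrees; the focal length in pixels is half the picture's height over the tangent of half this angle, whatever the lens; pixels are square), "cx", "cy" (the principal point, pixels), "rvec" (rotation vector, rad) and "tvec" (3), from world to camera coordinates, as OpenCV has them. Camera axes: x right, y down, z forward; pixel columns grow to the right and rows downward; lengths in mm; the calibration is good to about 2 mm. A picture is of the moment at which its call begins. camera_params takes no time and is no camera call.
- bot.sign_off(): hands the job in, once; it reports no verdict.
The state is a dict: "clock": time; "joints": joint angles; "dq": joint speeds; "effort": joint torques, N m; "position": TCP position; "tool_rot": TCP orientation; "ft_force": force on the tool from outside, world axes, zero at the start; "ft_torque": the same for the moment, N m; "gripper_width": opening from 0.0 (shut) to 1.0 (fully open).
Only numpy, scipy, OpenCV 4.12 (cv2) and the standard library are available. Lean on these libraries where they do the work, as an engineer would, in place of code of your own. Each camera call takes 0.05 s, during which the arm holds its last target. There are 200 camera calls.

## Task

Take the red-handled key out of its wooden holder, put its blade in the slot of the brass cam lock on the sloping press bed and turn the lock clockwise a quarter turn until it comes fully home against its stop. Then put the key back upright in its holder, flange down on the wood, and leave the other things on the table where they are.

Things in the scene. Friction and masses are not known exactly. Their poses are not given: they have to be found in the camera images.
- key: Loose cam key, 125 mm, about 0.16 kg, blade down in the holder. Origin: middle of the blade's lower edge; z up to the handle, x along the blade's width, y its thickness. Upwards: blade 26 (x) by 4.5 mm (y) to 16 mm, shank 18 mm across to 60, flange 54 mm across from 60 to 65, red handle 40 (x) by 22 mm (y) from 65 to 125 (grip across y). A half turn about z makes no difference.
- holder: Fixed dark wooden block, a 70 mm cube, with an upright 36 x 36 mm square hole right through. Origin: centre of its underside on the table; z up. The key hangs in it by its flange: flange underside on the block's top (z = 70 mm), blade edge 10 mm above the table; any yaw of the key fits.
- cam_slot (a point): Brass lock head 56 mm across, high on the press bed, which slopes 30 degrees, facing up and towards the robot. Point: middle of the slot's floor. x along the slot (red mark at +x end), z out of the face along the cam's axis; turns with the cam. Slot 35 mm long, 9 wide, 12 deep, closed ends: the blade has about 10 degrees of play. Nothing stands over it; the bed lies 32 mm below the face.
- cam (a joint): Turn of the lock, rad: starts open at 0 to 0.25, grows clockwise seen looking down on its face, hard stop at 1.571 (locked). It drives an aluminium clamp bar 6 mm down onto the chase: stiff, resistance growing from 0.06 to 0.11 N m; it stays where it is left. With the blade's play and give in the grip the key must turn 10 to 20 degrees further than the cam: turn until the stop is felt.
- press: Fixed small hand press, green, on a wooden board 270 x 250 mm: sloping bed, steel chase with type, black ink disc past the bed's far end (rim up to 230 mm high). Origin: centre of the board's underside; x away from its front, up the slope. The bed's top face, 240 x 240 mm, has its centre 95 mm above the origin.
- ink_can: Bystander: ink can 66 mm across, 75 mm high; origin centre of its underside. Leave it.
- mallet: Bystander: hammer 200 mm long lying on the table. Leave it.
- wood_block: Bystander: wooden spacing block 100 x 45 x 25 mm lying on the table. Leave it.
Mind the look-alikes: they are no part of the job. There is more than one size of the key; the one meant has the size given above. Of the things shaped like the holder, the wooden one is meant.

How it is judged:
By the outcome, as a careful person would: the job done as asked, in the order asked, and still so for the second after the job is handed in, with the robot touching nothing.
It also fails if it takes over 59 s, if anything falls off the work surface, if the arm or the gripper's body presses on something with over 40 N, if the wrist force passes 120 N, or if a joint passes its speed limit or range.

## Working session

There is one attempt and no reset: what is moved stays moved. The work goes in short steps, Python scripts to look and compute and a shell command to move; the robot and the scene stay as the last step left them, time stands still between calls to the robot, and variables do not carry over. Pictures are saved under pics/ and viewed, about 8 in all and at most 12, crops included, and the job is handed in when it is done.

```bash
mkdir -p pics; ls; python3 - <<'E'
from station import bot
import cv2
for n in ("scene","top"):
    p,d=bot.read_camera(n); cv2.imwrite(f"pics/{n}0.png",p[:,:,::-1]); print(n,bot.camera_params(n),(d>0).mean())
print(bot.state())
E
```

```text
pics
scene {'fov_y': 43.105215277617305, 'cx': 281.6404072420337, 'cy': 215.4342715851364, 'rvec': array([ 2.42764122,  0.69199136, -0.24658044]), 'tvec': array([-442.64253394, -303.46962908, 1779.27472175])} 0.9961267006802721
top {'fov_y': 54.24637479219528, 'cx': 285.8931981200048, 'cy': 207.32639595135473, 'rvec': array([ 2.22758001, -2.17334756,  0.10033029]), 'tvec': array([-183.85004674,  583.99042684, 1142.50707943])} 0.9961607142857143
{'clock': 0.1, 'joints': array([ 1.09131653,  0.60006063, -0.00251589,  1.60000646,  0.00180969,
        0.94291581, -0.07979764]), 'dq': array([-0.00056388, -0.0024356 ,  0.00042418, -0.00299506, -0.00045131,
        0.00093518,  0.00132727]), 'effort': array([ 3.36318342e-03, -7.66559601e+01,  1.50133062e+00, -2.52938658e+01,
       -5.23759774e-02,  1.35822289e-02,  3.82006669e-05]), 'position': array([ 283.98261074, -666.59802997,  207.95104259]), 'tool_rot': array([-3.07679062e+00, -6.28219939e-01,  6.68715768e-04]), 'ft_force': array([-0.89235048,  0.81534791,  0.37195494]), 'ft_torque': array([-0.0256952 , -0.03338281,  0.0645938 ]), 'gripper_width': 1.0009021170895007}
```

View pics/scene0.png

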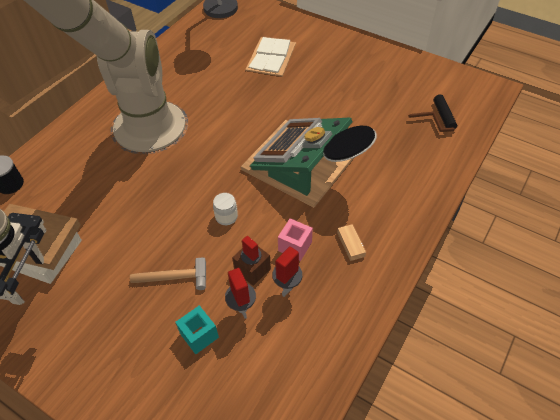

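View pics/top0.png

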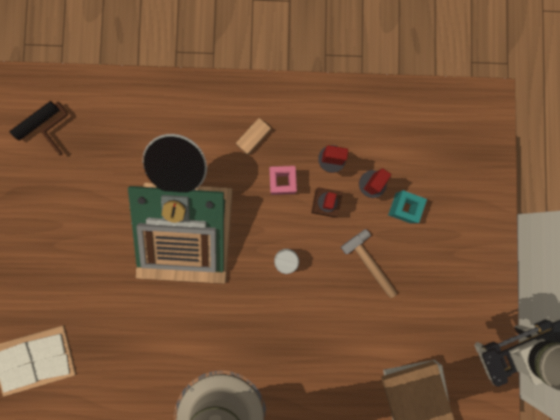

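The target key stands in the dark wooden holder, at scene (250,250) and top (331,201). Two other red keys stand on the table near it. The cam is at top (174,211), and the pink and teal holders are look-alikes. Next I'll measure positions from depth.

```bash
cat > h.py <<'E'
import numpy as np, cv2
from station import bot
from scipy.spatial.transform import Rotation as R
def look(n):
    p,d=bot.read_camera(n); c=bot.camera_params(n); H,W=d.shape
    f=H/2/np.tan(np.radians(c['fov_y']/2)); v,u=np.mgrid[:H,:W]
    X=np.dstack([(u-c['cx'])/f*d,(v-c['cy'])/f*d,d]).astype(float)
    M=R.from_rotvec(c['rvec']).as_matrix()
    return p,d,(X-c['tvec'])@M   # world points
def ray(n,u,v,z):
    c=bot.camera_params(n); f=210/np.tan(np.radians(c['fov_y']/2)); M=R.from_rotvec(c['rvec']).as_matrix()
    o=-M.T@c['tvec']; r=M.T@np.array([(u-c['cx'])/f,(v-c['cy'])/f,1]); return o+r*(z-o[2])/r[2]
def red(p):
    h=cv2.cvtColor(p,cv2.COLOR_RGB2HSV); return ((h[...,0]<6)|(h[...,0]>174))&(h[...,1]>190)&(h[...,2]>70)
E
python3 - <<'E'
from h import *
np.set_printoptions(precision=1,suppress=True)
tiles=[]
for n in ("scene","top"):
    p,d,X=look(n)
    m=red(p).astype(np.uint8); k,l,s,c=cv2.connectedComponentsWithStats(m)
    for i in range(1,k):
        if s[i,4]<25: continue
        P=X[l==i]; zt=np.percentile(P[:,2],95); T=P[P[:,2]>zt-5]
        print(n,c[i],s[i,4],"ztop",zt,"zmin",P[:,2].min(),"top mean",T.mean(0), cv2.minAreaRect(T[:,:2].astype(np.float32)))
    h=cv2.cvtColor(p,cv2.COLOR_RGB2HSV)
    # brass
    b=((h[...,0]>15)&(h[...,0]<30)&(h[...,1]>120)&(h[...,2]>110)).astype(np.uint8)
    k,l,s,c=cv2.connectedComponentsWithStats(b)
    for i in range(1,k):
        P=np.median(X[l==i],0)
        if s[i,4]>60: print(n,"brass?",c[i],s[i],P)
    # dark wooden block top: points z 60..80 near
    x0,y0=(205,215) if n=="scene" else (295,135)
    a=cv2.resize(p[y0:y0+100,x0:x0+100],(400,400),interpolation=cv2.INTER_CUBIC)
    x0,y0=(285,100) if n=="scene" else (135,175)
    bb=cv2.resize(p[y0:y0+70,x0:x0+70],(400,400),interpolation=cv2.INTER_CUBIC)
    tiles.append(np.hstack([a,bb]))
    np.savez(f"{n}.npz",p=p,X=X)
cv2.imwrite("pics/z1.png",cv2.resize(np.vstack(tiles),(600,600))[:,:,::-1])
E
```

```text
scene [249.9 247.6] 266 ztop 135.82900980282906 zmin 8.073354127057797 top mean [ 611.2 -289.8  145.5] ((843.4388427734375, -555.8087158203125), (35.79034423828125, 764.5225219726562), 40.96140670776367)
scene [286.9 264.5] 582 ztop 176.74754441004 zmin 94.46260700860117 top mean [ 724.4 -294.7  179.6] ((883.9535522460938, -568.619384765625), (49.247718811035156, 694.942626953125), 30.298860549926758)
scene [238.6 286. ] 522 ztop 177.15694725886848 zmin 4.691675813909451 top mean [ 658.4 -404.8  179.4] ((865.3067626953125, -612.6995849609375), (37.299591064453125, 648.883544921875), 44.76014709472656)
scene brass? [314.2 133.7] [305 127  20  14 194] [567.7 107.8 159.4]
top [335.1 153.7] 209 ztop 178.94477358592366 zmin 142.60568858513236 top mean [ 714.4 -284.8  191.2] ((630.7470092773438, -211.36126708984375), (49.791954040527344, 272.1643981933594), 48.68405532836914)
top [379.  179.6] 189 ztop 178.05966285325454 zmin 144.47061007112558 top mean [ 652.2 -393.8  188.7] ((581.8082885742188, -283.99530029296875), (35.730308532714844, 317.5655517578125), 32.28459548950195)
top [329.7 200. ] 71 ztop 137.5088587768414 zmin 130.9591402088802 top mean [ 602.5 -278.5  134.9] ((602.9364624023438, -278.0451965332031), (16.582515716552734, 35.34817886352539), 75.06622314453125)
top brass? [173.  211.7] [162 202  23  20 306] [560.7 113.9 160.7]
```

View pics/z1.png

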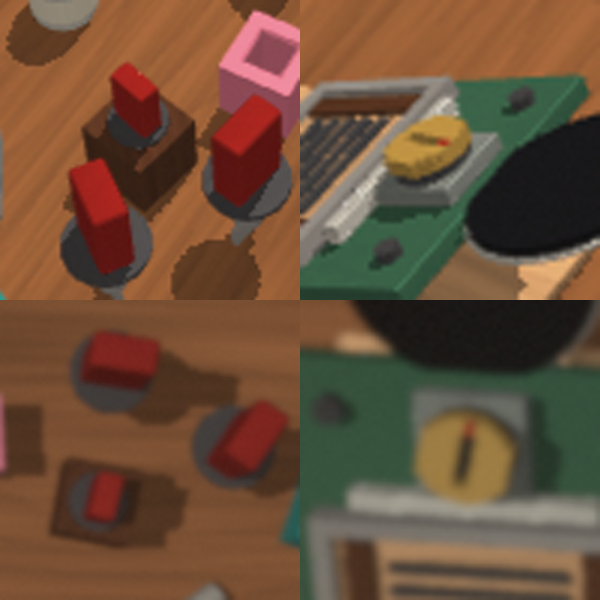

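Top-left crop: the flange of the 125 mm key rests on the wooden block, with its handle top at z≈135. The two other keys reach z≈178, so they are the larger size. The right-hand crops show the brass face with a dark slot and a red mark at its far end. Next I'll refine these numbers.

```bash
cat > m.py <<'E'
from h import *
np.set_printoptions(precision=3,suppress=True)
def tri(a,b):
    A=[];
    (n1,u1,v1),(n2,u2,v2)=a,b
    o1=ray(n1,u1,v1,0);d1=ray(n1,u1,v1,100)-o1;o2=ray(n2,u2,v2,0);d2=ray(n2,u2,v2,100)-o2
    st=np.linalg.lstsq(np.c_[d1,-d2],o2-o1,rcond=None)[0]
    p=o1+d1*st[0];q=o2+d2*st[1]; return (p+q)/2,np.linalg.norm(p-q)
if __name__=="__main__":
  C={}
  for n in ("scene","top"):
    z=np.load(n+".npz");p,X=z['p'],z['X']
    h=cv2.cvtColor(p,cv2.COLOR_RGB2HSV)
    g=(h[...,0]>60)&(h[...,0]<90)&(h[...,1]>100)&(X[...,2]>50)&(X[...,2]<175)&(abs(X[...,0]-500)<150)&(abs(X[...,1]-110)<150)
    P=X[g]
    for _ in range(8):
        c=P.mean(0);N=np.linalg.svd(P-c,full_matrices=False)[2][2];N*=np.sign(N[2]);P=P[abs((P-c)@N)<(8 if _<4 else 4)]
    print(n,"bed normal",N,"slope",np.degrees(np.arccos(N[2])),"yaw",np.degrees(np.arctan2(-N[1],-N[0])),len(P),c)
    b=((h[...,0]>15)&(h[...,0]<30)&(h[...,1]>120)&(h[...,2]>110)).astype(np.uint8)
    k,l,s,cc=cv2.connectedComponentsWithStats(b);i=1+np.argmax([s[j,4] if np.hypot(cc[j][0]-(314 if n=='scene' else 173),cc[j][1]-(133 if n=='scene' else 211))<6 else 0 for j in range(1,k)])
    ct=max(cv2.findContours((l==i).astype(np.uint8),cv2.RETR_EXTERNAL,cv2.CHAIN_APPROX_NONE)[0],key=len)
    hull=cv2.convexHull(ct);el=cv2.fitEllipse(hull);print(n,"brass ellipse",el)
    F=np.zeros(l.shape,np.uint8);cv2.fillPoly(F,[hull],1);F=cv2.erode(F,np.ones((3,3)))
    dark=(F>0)&((h[...,2]<90)|red(p)|((h[...,0]<13)&(h[...,1]>120)));v,u=np.nonzero(dark)
    print("  dark",len(u),u.mean(),v.mean()); r_=(F>0)&(h[...,0]<8)&(h[...,1]>150);vr,ur=np.nonzero(r_);print("  red",ur.mean(),vr.mean(),len(ur))
    pc=np.linalg.svd(np.c_[u-u.mean(),v-v.mean()],full_matrices=False)[2][0]
    Q=X[(F>0)&~dark];cq=np.median(Q,0);print("  face med",cq)
    C[n]=(el[0],(u.mean(),v.mean()),pc,(ur.mean(),vr.mean()))
    # key handle
    m=red(p);k,l,s,cc=cv2.connectedComponentsWithStats(m.astype(np.uint8))
    i=[j for j in range(1,k) if s[j,4]>25 and np.hypot(*(cc[j]-((250,247) if n=='scene' else (330,200))))<8][0]
    P=X[l==i];T=P[(P[:,2]>127)&(P[:,2]<142)];r=cv2.minAreaRect(T[:,:2].astype(np.float32));print(n,"key top",r,len(T),T.mean(0))
    # holder top
    bt=(X[...,2]>63)&(X[...,2]<76)&(np.hypot(X[...,0]-604,X[...,1]+280)<60)
    print("  holder",cv2.minAreaRect(X[bt][:,:2].astype(np.float32)),X[bt].mean(0))
  print("tri brass",tri(("scene",*C['scene'][0]),("top",*C['top'][0])))
  print("tri slot",tri(("scene",*C['scene'][1]),("top",*C['top'][1])))
  print("tri red",tri(("scene",*C['scene'][3]),("top",*C['top'][3])))
  print(C)
E
python3 m.py
```

```text
scene bed normal [-0.514 -0.037  0.857] slope 31.01712781873006 yaw 4.115351272143679 300 [584.578 152.126 131.064]
scene brass ellipse ((314.3988952636719, 133.68093872070312), (11.583003997802734, 21.0943603515625), 65.86324310302734)
  dark 3 318.0 133.0
  red 318.0 133.0 1
  face med [568.023 106.746 160.769]
scene key top ((605.6172485351562, -283.4095764160156), (21.631439208984375, 42.56723403930664), 74.68123626708984) 121 [ 606.529 -284.194  132.519]
  holder ((606.0888671875, -283.948974609375), (73.64884948730469, 73.68495178222656), 80.07271575927734) [ 612.312 -293.924   69.454]m.py:17: RuntimeWarning: Mean of empty slice.
  c=P.mean(0);N=np.linalg.svd(P-c,full_matrices=False)[2][2];N*=np.sign(N[2]);P=P[abs((P-c)@N)<(8 if _<4 else 4)]
  ret = um.true_divide(
Traceback (most recent call last):
  File "m.py", line 17, in <module>
    c=P.mean(0);N=np.linalg.svd(P-c,full_matrices=False)[2][2];N*=np.sign(N[2]);P=P[abs((P-c)@N)<(8 if _<4 else 4)]
                  ~~~~~~~~~~~~~~~~~~~~~~~~~~~~~~~~~~~~~~~~~^^^
IndexError: index 2 is out of bounds for axis 0 with size 0
```

```bash
cat > go.py <<'E'
from h import *
def rel(pos,x=None,y=None,z=(0,0,-1),pr=True):
    """target TCP pos, tool z dir and tool y dir -> shift (m), rotvec in tool axes"""
    s=bot.state(); M=R.from_rotvec(s['tool_rot']).as_matrix()
    z=np.array(z,float);z/=np.linalg.norm(z); y=np.array(y,float);y-=z*(y@z);y/=np.linalg.norm(y)
    T=np.c_[np.cross(y,z),y,z]
    sh=M.T@(np.array(pos)-s['position'])/1000; rv=R.from_matrix(M.T@T).as_rotvec()
    print("shift",sh.round(4),"rot",rv.round(4),"| now",s['position'].round(1),"F",s['ft_force'].round(1),"t",round(s['clock'],2),"j",s['joints'].round(2),"w",round(s['gripper_width']*93,1))
def yw(a): a=np.radians(a); return np.array([np.cos(a),np.sin(a),0])
E
python3 - <<'E'
from go import *
rel((604.3,-280.7,300),y=yw(75))
n=np.array([-.5*np.cos(np.radians(4)),-.5*np.sin(np.radians(4)),.866])
def rp(cam,u,v,p0):
    o=ray(cam,u,v,0);d=ray(cam,u,v,100)-o; return o+d*((p0-o)@n)/(d@n)
p0=np.array([564,110,160.7])
for c,l in (("top",[(174.7,205.3),(172.6,217),(173,211.7)]),("scene",[(318,133),(311.5,130.5),(314.4,133.7)])):
    for q in l: print(c,q,rp(c,*q,p0).round(1))
print("front edge top cam",[ray("top",*q,20).round(0) for q in ((135,273+8),(226,283))],"disc/bed top edge",[ray("top",*q,150).round(0) for q in ((130,186),(224,189))])
E
```

```text
shift [ 0.4459 -0.2296 -0.0916] rot [-6.0000e-04 -1.2000e-03 -2.4769e+00] | now [ 284.1 -666.7  208.2] F [ 0.7  0.5 -0.7] t 0.2 j [ 1.09  0.6  -0.    1.6   0.    0.94 -0.08] w 92.9
top (174.7, 205.3) [576.7 108.3 168. ]
top (172.6, 217) [548.3 116.3 151.9]
top (173, 211.7) [561.3 114.  159.3]
scene (318, 133) [580.  107.  169.8]
scene (311.5, 130.5) [551.6 120.2 153.9]
scene (314.4, 133.7) [569.9 104.6 163.9]
front edge top cam [array([372., 246.,  20.]), array([372.,  -7.,  20.])] disc/bed top edge [array([624., 226., 150.]), array([622.,  -9., 150.])]
```

```bash
python3 -m crank '0.093 0.12 -0.06 -0.091 0 0 -0.7; 0.093 0.22 -0.11 -0.091 0 0 -1.2;0.093 0.446 -0.23 -0.091 0 0 -2.477;0.093 0.446 -0.23 -0.091 0 0 -2.477;0.093 0.446 -0.23 -0.091 0 0 -2.477;0.093 0.446 -0.23 -0.091 0 0 -2.477;0.093 0.446 -0.23 -0.091 0 0 -2.477;0.093 0.446 -0.23 -0.091 0 0 -2.477' 20; python3 -c "
from go import *
rel((604.3,-280.7,300),y=yw(75))"
```

```text
clock: 1.2
position: [594.6, -292.1, 298.3]
tool_rot: [1.816, 2.563, -0.0]
ft_force: [0.5, -0.9, -1.1]
gripper_width: 0.999
shift [ 0.0075  0.013  -0.0017] rot [-2.000e-04  3.000e-04 -9.712e-01] | now [ 594.6 -292.1  298.3] F [ 0.5 -0.9 -1.1] t 1.2 j [ 0.67  0.48 -0.45  1.63  0.23  1.09  0.49] w 92.9
```

```bash
python3 -m crank '0.093 0.0075 0.013 0 0 0 -0.97;0.093 0.0075 0.013 0 0 0 -0.97;0.093 0.0075 0.013 0 0 0 -0.97;0.093 0.0075 0.013 0 0 0 -0.97;0.093 0.0075 0.013 0 0 0 -0.97;0.093 0.0075 0.013 0 0 0 -0.97;0.093 0.0075 0.013 0 0 0 -0.97' 20; python3 -c "
from go import *
import cv2
rel((604.3,-280.7,108),y=yw(75))
a=[]
for n in ('scene','top'):
    p,d,X=look(n); x0,y0=(190,170) if n=='scene' else (270,140)
    a.append(cv2.resize(p[y0:y0+120,x0:x0+120],(400,400)))
cv2.imwrite('pics/z2.png',np.hstack(a)[:,:,::-1])"
```

```text
clock: 2.08
position: [603.3, -282.4, 297.9]
tool_rot: [-0.426, -3.112, -0.0]
ft_force: [0.5, 0.5, -0.1]
gripper_width: 0.998
shift [-0.0005  0.0018  0.1899] rot [ 0.0001 -0.0003 -0.0103] | now [ 603.3 -282.4  297.9] F [ 0.5  0.5 -0.1] t 2.08 j [ 0.79  0.53 -0.69  1.61  0.36  1.13  1.31] w 92.8
```

View pics/z2.png

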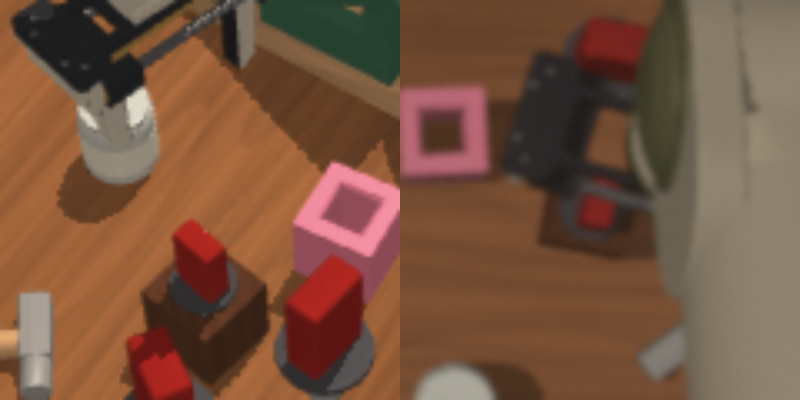

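The key sits in the wooden holder directly under the open gripper, at left crop (200,265), and the neighbouring keys are clear of it. I'll descend.

```bash
python3 -m crank '0.06 0 0.002 0.05 0 0 -0.01;0.06 0 0.002 0.1 0 0 -0.01;0.06 0 0.002 0.14 0 0 -0.01;0.06 0 0.002 0.17 0 0 -0.01;0.06 0 0.002 0.19 0 0 -0.01;0.06 0 0.002 0.19 0 0 -0.01'; python3 -c "
from go import *
import cv2
rel((604.3,-280.7,108),y=yw(75))
p,d,X=look('scene'); cv2.imwrite('pics/z3.png',cv2.resize(p[170:310,180:340],(640,560))[:,:,::-1])"
```

```text
clock: 2.92
position: [603.5, -280.0, 107.0]
tool_rot: [-0.406, -3.113, -0.001]
ft_force: [-0.2, -0.8, 0.8]
gripper_width: 0.644
shift [-0.0009 -0.0004 -0.001 ] rot [ 0.0001 -0.0019  0.0025] | now [ 603.5 -280.   107. ] F [-0.2 -0.8  0.8] t 2.92 j [ 0.72  0.71 -0.59  1.8   0.53  0.8   1.17] w 59.9
```

View pics/z3.png

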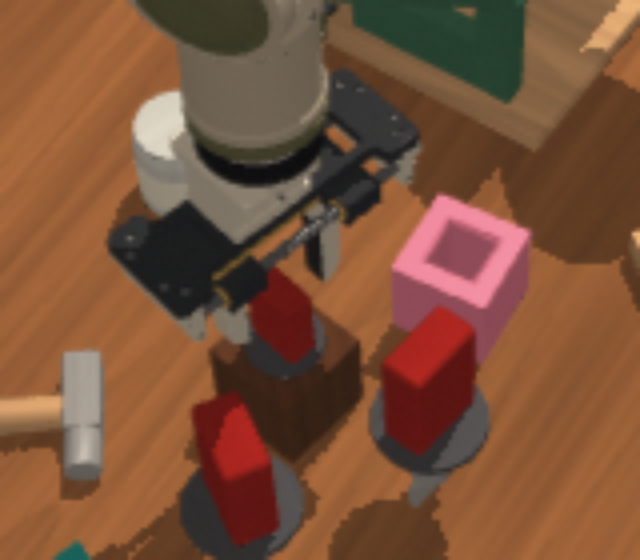

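The fingers straddle the handle, with its centre at about (282,300) midway between the pads. I'll close and lift.

```bash
python3 -m crank '0.0 -0.001 0 0 0 0 0;0.0 -0.001 0 0 0 0 0;0.0 -0.001 0 0 0 0 0;0.0 -0.001 0 0 0 0 0;0.0 -0.001 0 0 0 0 0;0.0 -0.001 0 -0.015 0 0 0;0 -0.001 0 -0.03 0 0 0' 60; python3 -c "
from go import *
rel((604.3,-280.7,300),y=yw(75))"
```

```text
clock: 3.85
position: [605.0, -280.4, 139.0]
tool_rot: [-0.405, -3.115, -0.0]
ft_force: [0.0, -0.9, -2.2]
gripper_width: 0.232
shift [ 0.0006 -0.0004 -0.161 ] rot [ 0.0002 -0.0002  0.0032] | now [ 605.  -280.4  139. ] F [ 0.  -0.9 -2.2] t 3.85 j [ 0.74  0.68 -0.62  1.77  0.5   0.85  1.2 ] w 21.6
```

```bash
python3 -m crank '0 0 0 -0.06 0 0 0;0 0 0 -0.12 0 0 0;0 0 0 -0.16 0 0 0;0 0 0 -0.16 0 0 0'; python3 -c "
from go import *
n=np.array([-.5,0,.866]);a=np.radians(14)
rel(np.array([565,109,161])+122*n,y=np.cos(a)*np.array([0,1,0])+np.sin(a)*np.array([.866,0,.5]),z=-n)"
```

```text
clock: 4.35
position: [606.5, -280.4, 302.8]
tool_rot: [0.404, 3.109, -0.003]
ft_force: [-0.4, -0.1, -2.1]
gripper_width: 0.233
shift [0.199  0.3503 0.0345] rot [-0.1312 -0.5004 -0.0134] | now [ 606.5 -280.4  302.8] F [-0.4 -0.1 -2.1] t 4.35 j [ 0.79  0.52 -0.7   1.61  0.36  1.14  1.32] w 21.7
```

```bash
python3 -m crank '0 0.04 0.05 0 -0.03 -0.1 0;0 0.07 0.1 0 -0.06 -0.2 0;0 0.1 0.15 0 -0.08 -0.3 0;0 0.13 0.2 0 -0.1 -0.4 0;0 0.17 0.26 0 -0.13 -0.5 -0.013;0 0.199 0.31 0 -0.131 -0.5 -0.013;0 0.199 0.35 0.01 -0.131 -0.5 -0.013;0 0.199 0.35 0.01 -0.131 -0.5 -0.013'; python3 -c "
from go import *
n=np.array([-.5,0,.866]);a=np.radians(14)
rel(np.array([565,109,161])+122*n,y=np.cos(a)*np.array([0,1,0])+np.sin(a)*np.array([.866,0,.5]),z=-n)
b=[]
for q in ('scene','top'):
    p,d,X=look(q); x0,y0=(255,60) if q=='scene' else (120,150)
    b.append(cv2.resize(p[y0:y0+100,x0:x0+100],(400,400),interpolation=cv2.INTER_CUBIC)); np.savez(q+'2.npz',p=p,X=X)
cv2.imwrite('pics/z4.png',np.hstack(b)[:,:,::-1])"
```

```text
clock: 5.35
position: [501.0, 111.7, 287.5]
tool_rot: [0.316, 2.609, 0.09]
ft_force: [-0.8, -0.1, -2.5]
gripper_width: 0.233
shift [ 0.0069 -0.0046  0.0196] rot [ 0.0026 -0.0079  0.0022] | now [501.  111.7 287.5] F [-0.8 -0.1 -2.5] t 5.35 j [ 0.13  0.13 -0.67  2.32  0.93  0.41 -0.01] w 21.7
```

View pics/z4.png

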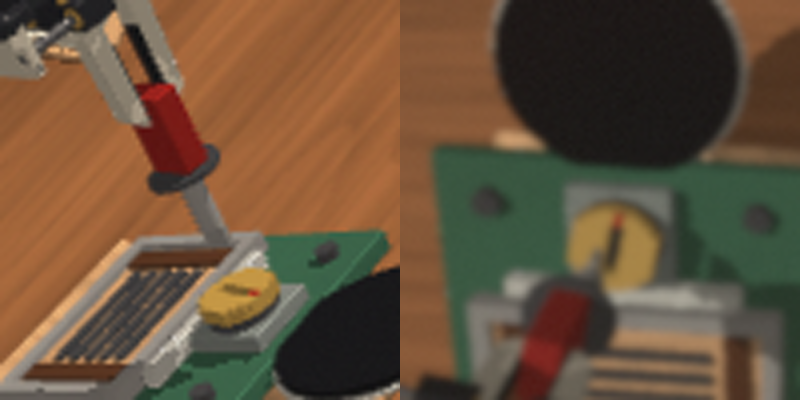

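Both views show the key held along the tool axis, with its tip near scene (310,120) and top (169,217). The slot centre is at scene (314.3,132.7) and top (173.3,210.8). I'll overlay the tip predicted from the arm pose to find each camera's local bias.

```bash
cat > ov.py <<'E'
from h import *
def proj(n,P):
    c=bot.camera_params(n); f=210/np.tan(np.radians(c['fov_y']/2))
    Y=np.atleast_2d(P)@R.from_rotvec(c['rvec']).as_matrix().T+c['tvec']; return Y[:,:2]/Y[:,2:]*f+[c['cx'],c['cy']]
def keypts(s=None,L=97):
    s=s or bot.state(); M=R.from_rotvec(s['tool_rot']).as_matrix()
    q=np.array([[13,0,L],[-13,0,L],[-13,0,L-16],[13,0,L-16]]); fl=np.array([[27*np.cos(t),27*np.sin(t),L-60] for t in np.linspace(0,6.28,25)])
    return s['position']+q@M.T, s['position']+fl@M.T
E
python3 - <<'E'
from ov import *
b=[]
bl,fl=keypts()
for q,x0,y0 in (('scene',285,85),('top',145,180)):
    p=np.load(q+'2.npz')['p']; w=60;k=10
    im=cv2.resize(p[y0:y0+w,x0:x0+w],(w*k,w*k),interpolation=cv2.INTER_CUBIC)[:,:,::-1].copy()
    left=im.copy()
    for P in (bl,fl):
        cv2.polylines(im,[((proj(q,P)-[x0,y0]+.5)*k).astype(np.int32)],True,(255,255,0),1)
    print(q,proj(q,bl).round(1).tolist(),"edge mid",proj(q,bl[:2].mean(0)).round(1),"flange c",proj(q,fl.mean(0)).round(1))
    b.append(cv2.resize(im,(400,400),interpolation=cv2.INTER_AREA)); 
cv2.imwrite('pics/z5.png',np.hstack(b))
E
```

```text
scene [[306.9, 119.0], [312.6, 119.9], [310.3, 115.2], [304.5, 114.3]] edge mid [[309.7 119.4]] flange c [[300.7 101.5]]
top [[168.4, 220.6], [170.0, 211.2], [168.4, 214.2], [166.7, 223.7]] edge mid [[169.2 215.9]] flange c [[162.7 228.4]]
```

View pics/z5.png

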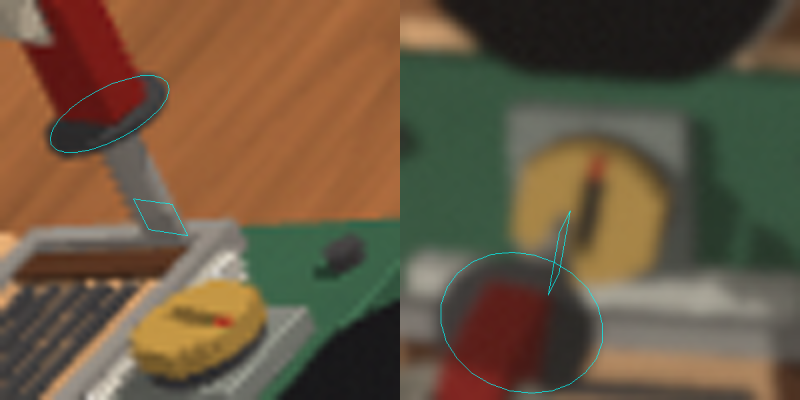

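```bash
python3 - <<'E'
from m import *; from go import *
n=np.array([-.5,0,.866])
def rp(cam,u,v,p0):
    o=ray(cam,u,v,0);d=ray(cam,u,v,100)-o; return o+d*((p0-o)@n)/(d@n)
for du in (0,.8,1.3): print(du,tri(("scene",314.8,132.4),("top",173.2+du,209.5)))
for h in (158,161,164):
    p0=np.array([565,110,h]); print(h,rp("scene",314.8,132.4,p0).round(1),rp("top",174,209.5,p0).round(1))
for c in ("scene","top"):
    z=np.load(c+"2.npz");p,X=z['p'],z['X'];h=cv2.cvtColor(p,cv2.COLOR_RGB2HSV)
    b=(h[...,0]>15)&(h[...,0]<30)&(h[...,1]>120)&(h[...,2]>130)&(np.hypot(X[...,0]-565,X[...,1]-110)<35)&(X[...,2]>135)
    P=X[b];
    for _ in range(5): c0=P.mean(0);N=np.linalg.svd(P-c0,full_matrices=False)[2][2];N*=np.sign(N[2]);P=P[abs((P-c0)@N)<4]
    print(c,"face",c0,N,len(P),"offset n.x",(P@n).mean(),"slot ray on it",rp(c,*((314.8,132.4) if c=='scene' else (174,209.5)),n*(P@n).mean()))
    g=(h[...,0]>60)&(h[...,0]<90)&(h[...,1]>100)&(abs(X[...,0]-500)<140)&(abs(X[...,1]-110)<140)&(X[...,2]>40)
    q=X[g]@n; hh,e=np.histogram(q,np.arange(-220,-80,2)); k=hh.argmax(); print(c,"bed n.x",e[k]+1,"top n", np.median(q[abs(q-e[k]-1)<5]),hh[k])
E
```

```text
0 (array([566.515, 113.427, 159.863]), np.float64(0.5141790489896025))
0.8 (array([566.929, 111.431, 161.575]), np.float64(0.6696284620048742))
1.3 (array([567.188, 110.184, 162.645]), np.float64(1.4076923360551203))
158 [565.6 114.6 158.4] [566.8 111.8 159. ]
161 [567.6 110.9 162.5] [566.7 111.1 162. ]
164 [569.5 107.2 166.6] [566.5 110.4 164.9]
scene face [563.899 111.497 159.045] [-0.456  0.009  0.89 ] 123 offset n.x -144.2162260334824 slot ray on it [566.734 112.486 160.69 ]
scene bed n.x -175 top n -174.80851278574744 225
top face [562.06  112.67  161.569] [-0.501  0.01   0.865] 230 offset n.x -141.11103989396307 slot ray on it [566.533 110.571 164.159]
top bed n.x -219 top n nan 0
  return _methods._mean(a, axis=axis, dtype=dtype,
  ret = ret.dtype.type(ret / rcount)
```

```bash
python3 - <<'E'
from go import *
n=np.array([-.5,0,.866]);a=np.radians(14)
rel(np.array([566.8,111.5,161.5])+103*n,y=np.cos(a)*np.array([0,1,0])+np.sin(a)*np.array([.866,0,.5]),z=-n)
E
```

```text
shift [ 0.0056 -0.0013  0.0388] rot [ 0.0026 -0.009   0.0024] | now [501.2 111.3 287.3] F [-0.7 -0.4 -1.9] t 5.45 j [ 0.13  0.13 -0.67  2.32  0.93  0.41 -0.  ] w 21.7
```

```bash
python3 -m crank '0 0.0056 -0.0013 0.02 0.0026 -0.009 0.0024;0 0.0056 -0.0013 0.0388 0.0026 -0.009 0.0024;0 0.0056 -0.0013 0.0388 0.0026 -0.009 0.0024;0 0.0056 -0.0013 0.0388 0.0026 -0.009 0.0024'; python3 - <<'E'
from ov import *; from go import *
n=np.array([-.5,0,.866]);a=np.radians(14)
rel(np.array([566.8,111.5,161.5])+103*n,y=np.cos(a)*np.array([0,1,0])+np.sin(a)*np.array([.866,0,.5]),z=-n)
b=[]
bl,fl=keypts()
for q,x0,y0 in (('scene',290,95),('top',150,185)):
    p,_,_=look(q); w=50;k=10
    im=cv2.resize(p[y0:y0+w,x0:x0+w],(400,400),interpolation=cv2.INTER_CUBIC)[:,:,::-1].copy()
    for P in (fl,): cv2.polylines(im,[((proj(q,P)-[x0,y0]+.5)*8).astype(np.int32)],True,(255,255,0),1)
    b.append(im)
cv2.imwrite('pics/z6.png',np.hstack(b))
E
```

```text
clock: 5.95
position: [515.9, 108.2, 251.5]
tool_rot: [0.326, 2.599, 0.083]
ft_force: [0.4, -0.7, -1.5]
gripper_width: 0.232
shift [0.0018 0.0029 0.0004] rot [-0.0031  0.0014 -0.0046] | now [515.9 108.2 251.5] F [ 0.4 -0.7 -1.5] t 5.95 j [ 0.05  0.21 -0.6   2.36  1.23  0.39 -0.32] w 21.5
```

View pics/z6.png

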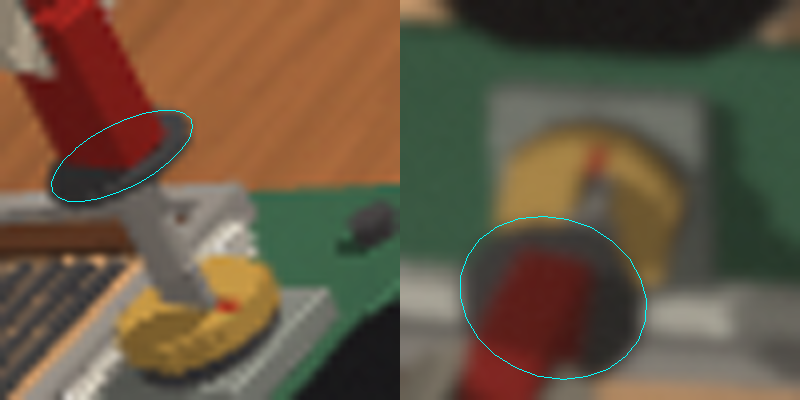

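The blade hovers about 6 mm over the slot, and both views show it lined up with the red mark. The arm pose shows 2–3 mm of residual error, so I'll correct that and then insert gently.

```bash
python3 -m crank '0 0.0018 0.0029 0.0005 -0.003 0.0014 -0.0046;0 0.0018 0.0029 0.0005 -0.003 0.0014 -0.0046;0 0.0018 0.0029 0.006 -0.003 0.0014 -0.0046;0 0.0018 0.0029 0.009 -0.003 0.0014 -0.0046;0 0.0018 0.0029 0.012 -0.003 0.0014 -0.0046;0 0.0018 0.0029 0.012 -0.003 0.0014 -0.0046'; python3 - <<'E'
from go import *
n=np.array([-.5,0,.866]);a=np.radians(14)
rel(np.array([566.8,111.5,161.5])+85*n,y=np.cos(a)*np.array([0,1,0])+np.sin(a)*np.array([.866,0,.5]),z=-n)
print(bot.state()['ft_torque'])
E
```

```text
clock: 6.8
position: [521.2, 112.1, 239.8]
tool_rot: [0.318, 2.602, 0.086]
ft_force: [-1.4, 0.2, -3.7]
gripper_width: 0.228
shift [-0.0005 -0.0005  0.0056] rot [ 0.0004 -0.0009  0.0006] | now [521.2 112.1 239.8] F [-1.4  0.2 -3.7] t 6.8 j [ 0.03  0.24 -0.59  2.36  1.32  0.39 -0.4 ] w 21.2
[0.19774312 1.17675574 0.06969924]
```

```bash
python3 -m crank '0 -0.0005 -0.0005 0.002 0 0 0;0 -0.0005 -0.0005 0.004 0 0 0;0 -0.0005 -0.0005 0.005 0 0 0;0 -0.0005 -0.0005 0.005 0 0 0'; python3 - <<'E'
from go import *
n=np.array([-.5,0,.866]);a=np.radians(14)
rel(np.array([566.8,111.5,161.5])+85*n,y=np.cos(a)*np.array([0,1,0])+np.sin(a)*np.array([.866,0,.5]),z=-n)
print(bot.state()['ft_torque'], 'axial',bot.state()['ft_force']@n)
E
```

```text
clock: 7.3
position: [523.4, 111.9, 237.4]
tool_rot: [0.317, 2.599, 0.086]
ft_force: [-20.8, -1.5, 22.3]
gripper_width: 0.232
shift [ 0.0003 -0.0004  0.0024] rot [0.0012 0.0021 0.0017] | now [523.4 111.9 237.4] F [-20.8  -1.5  22.3] t 7.3 j [ 0.02  0.24 -0.59  2.36  1.35  0.39 -0.43] w 21.6
[-0.33070056  2.28411775 -0.1995756 ] axial 29.70972671799153
```

```bash
cat > st.py <<'E'
from go import *
s=bot.state();n=np.array([-.5,0,.866]);M=R.from_rotvec(s['tool_rot']).as_matrix()
p=s['position']-np.array([566.8,111.5,161.5])-85*n
y=M[:,1];print("axis err",(p-n*(p@n)).round(1),"h",round(p@n,1),"tool rot from slot-up deg",round(np.degrees(np.arctan2(y@[.866,0,.5],y[1])),1),"tilt err",round(np.degrees(np.arccos(-M[:,2]@n)),1),
"F",s['ft_force'].round(1),"axial",round(s['ft_force']@n,1),"Tz tool",round(s['ft_torque']@M[:,2],3),"w",round(s['gripper_width']*93,1),"j",s['joints'].round(2),"t",round(s['clock'],1))
E
python3 -m crank '0 0 0 -0.003 0 0 0;0 0 0 -0.0035 0 0 0.1;0 0 0 -0.0035 0 0 0.2;0 0 0 -0.0035 0 0 0.3;0 0 0 -0.0035 0 0 0.4;0 0 0 -0.0035 0 0 0.4'; python3 st.py
```

```text
clock: 8.05
position: [522.2, 111.8, 239.2]
tool_rot: [0.832, 2.501, 0.225]
ft_force: [-4.8, 1.0, -1.9]
gripper_width: 0.234
axis err [0.2 0.3 0.1] h 4.6 tool rot from slot-up deg 36.8 tilt err 0.4 F [-4.8  1.  -1.9] axial 0.7 Tz tool 0.062 w 21.8 j [ 0.01  0.24 -0.57  2.36  1.32  0.39 -0.8 ] t 8.1
```

```bash
python3 -m crank '0 0 0 0.001 0 0 0.15;0 0 0 0.001 0 0 0.3;0 0 0 0.001 0 0 0.45;0 0 0 0.001 0 0 0.6;0 0 0 0.001 0 0 0.6'; python3 st.py; python3 - <<'E'
from h import *
b=[]
for q,x0,y0 in (('scene',290,95),('top',150,185)):
    p,_,_=look(q); b.append(cv2.resize(p[y0:y0+50,x0:x0+50],(400,400),interpolation=cv2.INTER_CUBIC)[:,:,::-1])
cv2.imwrite('pics/z7.png',np.hstack(b))
E
```

```text
clock: 8.68
position: [521.4, 110.6, 237.5]
tool_rot: [1.565, 2.184, 0.417]
ft_force: [-8.9, -0.3, -0.8]
gripper_width: 0.23
axis err [-1.1 -0.9 -0.7] h 3.5 tool rot from slot-up deg 71.2 tilt err 0.4 F [-8.9 -0.3 -0.8] axial 3.8 Tz tool -0.057 w 21.4 j [-0.02  0.23 -0.53  2.37  1.33  0.38 -1.4 ] t 8.7
```

View pics/z7.png

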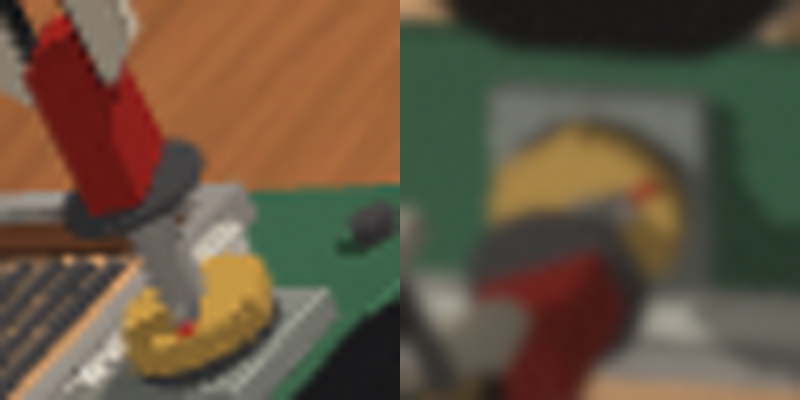

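The red mark has swung clockwise to top crop (645,190), so the blade is in the slot and driving the cam. I'll carry on towards the stop.

```bash
python3 -m crank '0 0.0004 0.0015 0 0 0 0.15;0 0.0004 0.0015 0 0 0 0.3;0 0.0004 0.0015 0 0 0 0.42;0 0.0004 0.0015 0 0 0 0.5;0 0.0004 0.0015 0 0 0 0.5'; python3 st.py
```

```text
clock: 9.4
position: [521.3, 111.4, 237.2]
tool_rot: [2.105, 1.773, 0.559]
ft_force: [-13.1, -0.7, -1.2]
gripper_width: 0.227
axis err [-1.4 -0.1 -0.8] h 3.3 tool rot from slot-up deg 99.8 tilt err 0.4 F [-13.1  -0.7  -1.2] axial 5.5 Tz tool -0.133 w 21.1 j [-0.04  0.23 -0.5   2.37  1.32  0.37 -1.89] t 9.4
```

```bash
python3 -m crank '0 0 0 0 0 0 0.05;0 0 0 0 0 0 0.09;0 0 0 0 0 0 0.09'; python3 st.py
```

```text
clock: 9.78
position: [521.4, 111.5, 237.3]
tool_rot: [2.193, 1.686, 0.583]
ft_force: [-11.5, -0.9, -2.4]
gripper_width: 0.227
axis err [-1.2  0.  -0.7] h 3.3 tool rot from slot-up deg 104.9 tilt err 0.4 F [-11.5  -0.9  -2.4] axial 3.7 Tz tool -0.188 w 21.1 j [-0.05  0.23 -0.5   2.37  1.32  0.37 -1.98] t 9.8
```

```bash
python3 -m crank '0 0 0 0 0 0 0.05;0 0 0 0 0 0 0.09;0 0 0 0 0 0 0.09'; python3 st.py
```

```text
clock: 10.15
position: [521.7, 111.7, 237.5]
tool_rot: [2.276, 1.596, 0.606]
ft_force: [-11.3, -0.2, -2.5]
gripper_width: 0.231
axis err [-0.9  0.2 -0.5] h 3.3 tool rot from slot-up deg 109.9 tilt err 0.4 F [-11.3  -0.2  -2.5] axial 3.5 Tz tool -0.959 w 21.5 j [-0.05  0.23 -0.49  2.37  1.32  0.37 -2.07] t 10.2
```

```bash
python3 -m crank '0 0 0 0 0 0 0.05;0 0 0 0 0 0 0.09;0 0 0 0 0 0 0.09'; python3 st.py
```

```text
clock: 10.52
position: [522.5, 111.4, 238.0]
tool_rot: [2.356, 1.499, 0.628]
ft_force: [-8.0, -1.5, -1.0]
gripper_width: 0.236
axis err [-0.1 -0.1 -0. ] h 3.4 tool rot from slot-up deg 115.0 tilt err 0.4 F [-8.  -1.5 -1. ] axial 3.1 Tz tool -1.291 w 22.0 j [-0.06  0.23 -0.49  2.37  1.32  0.37 -2.16] t 10.5
```

The torque jumped from about 0.19 to 0.96 and then 1.29 N m, so the stop is reached. I'll relieve the twist inside the blade's play, then withdraw.

```bash
python3 -m crank '0 0 0 0 0 0 -0.08;0 0 0 0 0 0 -0.14;0 0 0 0 0 0 -0.14'; python3 st.py
```

```text
clock: 10.9
position: [522.3, 111.7, 237.9]
tool_rot: [2.229, 1.646, 0.594]
ft_force: [-10.1, -0.2, -0.3]
gripper_width: 0.235
axis err [-0.3  0.2 -0.2] h 3.4 tool rot from slot-up deg 107.1 tilt err 0.4 F [-10.1  -0.2  -0.3] axial 4.8 Tz tool -0.282 w 21.8 j [-0.05  0.23 -0.5   2.37  1.32  0.37 -2.02] t 10.9
```

```bash
python3 -m crank '0 0 0 0 0 0 -0.06;0 0 0 0 0 0 -0.1;0 0 0 0 0 0 -0.1;0 0 0 -0.01 0 0 -0.1;0 0 0 -0.03 0 0 -0.1;0 0 0 -0.06 0 0 -0.1;0 0 0 -0.06 0 0 -0.1'; python3 st.py; python3 - <<'E'
from h import *
b=[]
for q,x0,y0 in (('scene',270,75),('top',140,175)):
    p,_,_=look(q); b.append(cv2.resize(p[y0:y0+70,x0:x0+70],(400,400),interpolation=cv2.INTER_CUBIC)[:,:,::-1])
cv2.imwrite('pics/z8.png',np.hstack(b))
E
```

```text
clock: 11.78
position: [494.9, 112.1, 293.2]
tool_rot: [2.131, 1.739, 0.576]
ft_force: [0.7, 0.2, -2.5]
gripper_width: 0.234
axis err [3.1 0.6 1.8] h 65.0 tool rot from slot-up deg 101.6 tilt err 0.5 F [ 0.7  0.2 -2.5] axial -2.5 Tz tool -0.013 w 21.7 j [ 0.03  0.1  -0.58  2.33  0.91  0.4  -1.53] t 11.8
```

View pics/z8.png

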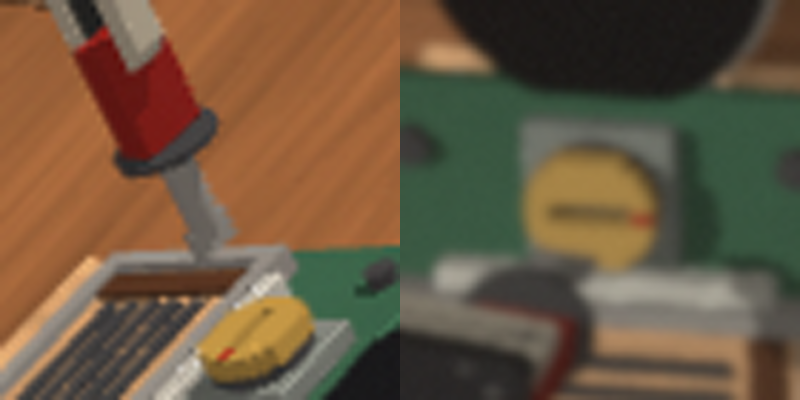

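The slot now lies square across the bed with its red mark to the right, at top crop (642,219), so the cam is turned fully home. The key is free of the slot and still straight in the jaws. I'll take it back to the holder.

```bash
python3 - <<'E'
from go import *
rel((550,-60,320),y=yw(75)); rel((604,-281,300),y=yw(75))
E
```

```text
shift [-0.1556  0.0954  0.003 ] rot [ 0.4917  0.3043 -1.474 ] | now [494.8 111.6 291.4] F [-0.  -0.7 -2.2] t 11.88 j [ 0.03  0.1  -0.58  2.34  0.92  0.4  -1.54] w 21.3
shift [-0.3647  0.1758  0.0475] rot [ 0.4917  0.3043 -1.474 ] | now [494.8 111.6 291.4] F [-0.  -0.7 -2.2] t 11.88 j [ 0.03  0.1  -0.58  2.34  0.92  0.4  -1.54] w 21.3
```

```bash
python3 -m crank '0 -0.04 0.024 -0.01 0.06 0.04 -0.18;0 -0.08 0.048 -0.015 0.12 0.07 -0.36;0 -0.13 0.08 -0.005 0.18 0.11 -0.54;0 -0.18 0.1 0 0.24 0.15 -0.72;0 -0.23 0.12 0.01 0.3 0.18 -0.9;0 -0.28 0.14 0.025 0.36 0.22 -1.08;0 -0.33 0.16 0.04 0.42 0.26 -1.26;0 -0.365 0.176 0.0475 0.492 0.304 -1.474'; python3 - <<'E'
from go import *
rel((604,-281,300),y=yw(75))
E
```

```text
clock: 12.88
position: [570.5, -167.5, 302.2]
tool_rot: [1.336, 2.652, 0.25]
ft_force: [1.3, 0.9, -1.4]
gripper_width: 0.228
shift [-0.1111 -0.041   0.0008] rot [ 0.1908  0.1412 -0.6684] | now [ 570.5 -167.5  302.2] F [ 1.3  0.9 -1.4] t 12.88 j [ 0.85  0.36 -0.78  1.91  0.21  0.77  0.63] w 21.3
```

```bash
python3 -m crank '0 -0.04 -0.015 0 0.05 0.04 -0.17;0 -0.08 -0.03 0 0.1 0.08 -0.34;0 -0.111 -0.041 0.0008 0.15 0.11 -0.5;0 -0.111 -0.041 0.0008 0.191 0.141 -0.668;0 -0.111 -0.041 0.0008 0.191 0.141 -0.668;0 -0.111 -0.041 0.0008 0.191 0.141 -0.668'; python3 - <<'E'
from go import *
rel((604,-281,300),y=yw(75))
E
```

```text
clock: 13.62
position: [603.1, -278.5, 300.0]
tool_rot: [0.424, 3.111, 0.004]
ft_force: [-0.4, 0.7, -1.8]
gripper_width: 0.231
shift [-0.0015 -0.0022 -0.    ] rot [ 0.0025  0.0017 -0.0094] | now [ 603.1 -278.5  300. ] F [-0.4  0.7 -1.8] t 13.62 j [ 0.87  0.56 -0.84  1.61  0.44  1.17  1.23] w 21.5
```

```bash
python3 -m crank '0 -0.0015 -0.0022 0.05 0.0025 0.0017 -0.0094;0 -0.0015 -0.0022 0.09 0.0025 0.0017 -0.0094;0 -0.0015 -0.0022 0.115 0.0025 0.0017 -0.0094;0 -0.0015 -0.0022 0.115 0.0025 0.0017 -0.0094'; python3 - <<'E'
from ov import *; from go import *
rel((604,-281,108),y=yw(75))
bl,fl=keypts()
q,x0,y0=('scene',200,180);p,_,_=look(q)
im=cv2.resize(p[y0:y0+100,x0:x0+100],(600,600),interpolation=cv2.INTER_CUBIC)[:,:,::-1].copy()
for P in (bl,fl): cv2.polylines(im,[((proj(q,P)-[x0,y0]+.5)*6).astype(np.int32)],True,(255,255,0),1)
cv2.imwrite('pics/z9.png',im)
E
```

```text
clock: 14.12
position: [603.0, -280.9, 184.4]
tool_rot: [-0.408, -3.113, -0.0]
ft_force: [1.0, -0.3, -1.2]
gripper_width: 0.234
shift [-0.0012  0.0001  0.0764] rot [-0.0002 -0.0022  0.0011] | now [ 603.  -280.9  184.4] F [ 1.  -0.3 -1.2] t 14.12 j [ 0.83  0.66 -0.78  1.73  0.55  0.98  1.15] w 21.7
```

View pics/z9.png

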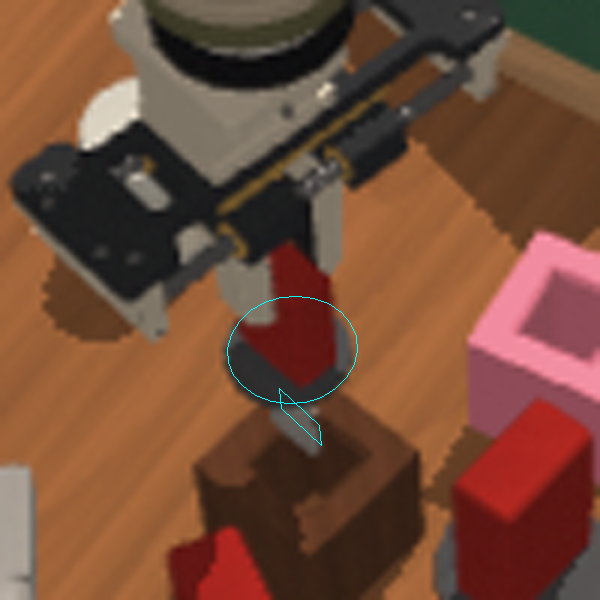

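The key hangs upright over the holder's hole. Its blade edge is near crop (296,437) and the hole centre near (308,460). I'll cast both to get the offset.

```bash
python3 - <<'E'
from ov import *
f=lambda x,y,z: ray("scene",200+x/6-.5,180+y/6-.5,z).round(1)
print("blade mid",f(296,437,86.5),"corners L,R",f(195,467,70),f(422,452,70),"centre",f(308.5,459.5,70), "pred",keypts()[0][:2].mean(0).round(1))
p,d,X=look("scene")
h=(abs(X[...,2]-70)<4)&(np.hypot(X[...,0]-606,X[...,1]+283)<55); print(cv2.minAreaRect(X[h][:,:2].astype(np.float32)))
hole=(X[...,2]<60)
E
```

```text
blade mid [ 603.3 -285.8   86.5] corners L,R [ 567.8 -313.3   70. ] [ 647.5 -255.3   70. ] centre [ 607.6 -284.4   70. ] pred [ 604.1 -280.8   89.1]
((606.4603881835938, -284.31610107421875), (70.93907928466797, 72.90172576904297), 81.05450439453125)
```

```bash
python3 -m crank '0 -0.0033 -0.0008 0 0 0 0;0 -0.0033 -0.0008 0.01 0 0 0;0 -0.0033 -0.0008 0.02 0 0 0;0 -0.0033 -0.0008 0.03 0 0 0;0 -0.0033 -0.0008 0.03 0 0 0'; python3 st.py | grep -o 'F .*Tz'; python3 -c "
from go import *
rel((606,-282.5,107),y=yw(75))"
```

```text
clock: 14.85
position: [606.8, -282.0, 154.8]
tool_rot: [-0.404, -3.114, -0.001]
ft_force: [0.0, 0.1, -1.9]
gripper_width: 0.233
F [ 0.   0.1 -1.9] axial -1.6 Tz
shift [ 0.0006 -0.0007  0.0478] rot [ 0.0005 -0.0013  0.0035] | now [ 606.8 -282.   154.8] F [ 0.   0.1 -1.9] t 14.85 j [ 0.82  0.7  -0.76  1.75  0.58  0.93  1.13] w 21.7
```

Blade edge is at about z=58, inside the hole, with no contact force. Next I'll lower until the flange nearly seats.

```bash
python3 -m crank '0 0.0006 -0.0007 0.015 0 0 0;0 0.0006 -0.0007 0.03 0 0 0;0 0.0006 -0.0007 0.04 0 0 0;0 0.0006 -0.0007 0.045 0 0 0;0 0.0006 -0.0007 0.045 0 0 0'; python3 -c "
from go import *
rel((606,-282.5,107),y=yw(75))"
```

```text
clock: 15.48
position: [606.7, -282.5, 110.7]
tool_rot: [0.404, 3.115, 0.0]
ft_force: [-0.3, 1.3, -2.0]
gripper_width: 0.233
shift [ 0.0007 -0.0002  0.0037] rot [0.0004 0.0002 0.0036] | now [ 606.7 -282.5  110.7] F [-0.3  1.3 -2. ] t 15.47 j [ 0.8   0.74 -0.72  1.78  0.63  0.86  1.09] w 21.7
```

```bash
python3 -m crank '0 0 0 0.001 0 0 0;0 0 0 0.002 0 0 0;0 0 0 0.0035 0 0 0;0 0 0 0.0035 0 0 0'; python3 -m crank '0 0 0 0.001 0 0 0;0 0 0 0.0015 0 0 0;0 0 0 0.0015 0 0 0'
```

```text
clock: 15.98
position: [607.3, -283.0, 108.8]
tool_rot: [0.405, 3.113, -0.001]
ft_force: [-1.9, -1.0, 6.3]
gripper_width: 0.233
clock: 16.35
position: [607.3, -283.3, 108.6]
tool_rot: [0.405, 3.113, -0.003]
ft_force: [-5.4, -1.2, 16.5]
gripper_width: 0.232
```

```bash
python3 -m crank '0 0 0 -0.0015 0 0 0;0 0 0 -0.0015 0 0 0;0.06 0 0 -0.0015 0 0 0;0.06 0 0 -0.0015 0 0 0;0.06 0 0 -0.0015 0 0 0;0.06 0 0 -0.0015 0 0 0'; python3 -c "
from h import *
p,d,X=look('scene');m=red(p)&(np.hypot(X[...,0]-606,X[...,1]+283)<40);print(m.sum(),X[m].mean(0).round(1),X[m][:,2].max().round(1))"
```

```text
clock: 17.1
position: [606.8, -282.5, 107.4]
tool_rot: [0.404, 3.115, 0.0]
ft_force: [0.1, 0.9, -0.4]
gripper_width: 0.61
224 [ 615.4 -292.2  113.5] 139.0
```

```bash
python3 -m crank '0.06 0 0 -0.03 0 0 0;0.06 0 0 -0.08 0 0 0;0.06 0 0 -0.13 0 0 0;0.06 0 0 -0.19 0 0 0;0.06 -0.04 0.05 -0.2 0 0 0;0.06 -0.04 0.1 -0.2 0 0 0;0.06 -0.04 0.15 -0.2 0 0 0;0.06 -0.04 0.15 -0.2 0 0 0'; python3 - <<'E'
from m import *
b=[]
for q,x0,y0 in (('scene',205,215),('top',295,150)):
    p,_,X=look(q); m=red(p)&(np.hypot(X[...,0]-606,X[...,1]+283)<40);T=X[m]; T=T[T[:,2]>127]
    print(q,m.sum(),len(T), T.mean(0) if len(T) else '', cv2.minAreaRect(T[:,:2].astype(np.float32)) if len(T) else '', np.percentile(X[m][:,2],95) if m.any() else '')
    b.append(cv2.resize(p[y0:y0+80,x0:x0+80],(400,400),interpolation=cv2.INTER_CUBIC)[:,:,::-1])
    x0,y0=(230,90) if q=='scene' else (110,150)
    b[-1]=np.vstack([b[-1][:340],cv2.resize(p[y0:y0+85,x0:x0+133],(400,256),interpolation=cv2.INTER_CUBIC)[:,:,::-1]])
cv2.imwrite('pics/z10.png',np.hstack(b))
E
```

```text
clock: 18.15
position: [684.4, -141.9, 308.2]
tool_rot: [0.393, 3.116, 0.004]
ft_force: [-0.8, -0.9, 0.5]
gripper_width: 0.642
scene 268 119 [ 608.297 -287.441  132.726] ((607.4161376953125, -287.2256774902344), (21.9999942779541, 40.47593688964844), 79.76298522949219) 135.5244041044645
top 0 0
```

View pics/z10.png

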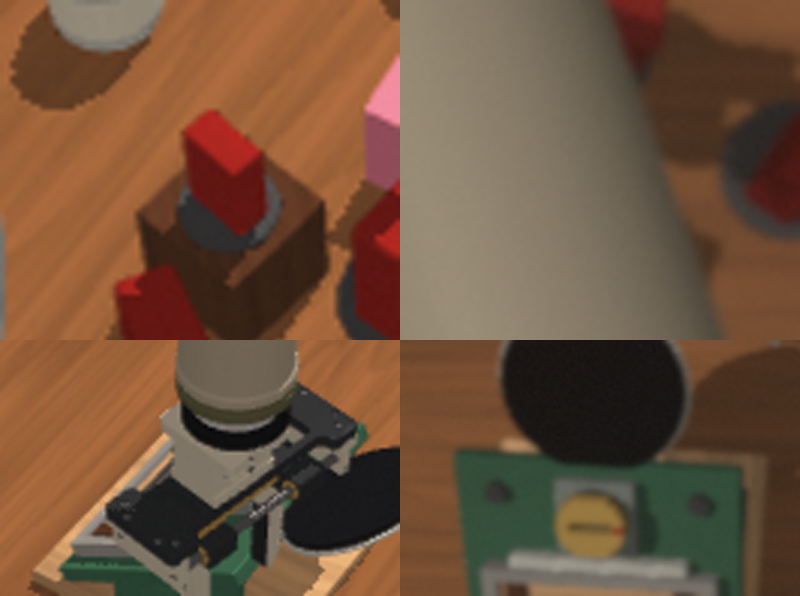

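The key stands upright, flange on the wood, with its handle top at z≈135. The cam slot lies square across with its mark to the right, and the arm is clear of everything. I'll hand in.

```bash
python3 -c "
from station import bot
print(bot.sign_off())"
```

```text
the job is handed in; nothing more can be done
None
```

The cam lock is turned fully home and the key is back in its wooden holder. I handed the job in at about 18 s of the 59 s allowed.

- **Lock:** I took the 125 mm key from the holder, put its blade in the slot and turned it clockwise. The measured torque rose from about 0.19 to 1.29 N m at the stop. The top picture afterwards shows the slot a quarter turn round, square across the bed, with its red mark to the right.
- **Key:** It went back into the holder with no contact until the flange seated; I pressed to about 16 N and then released it. The last scene picture shows it upright with the flange on the wood, handle top at z≈135 mm as at the start. It stands about 3 mm from where it began, which the hole allows.
- **Other things:** The arm ended clear of everything. I did not re-measure the bystanders at the end; nothing I saw or felt suggested contact with them.
- **Forces:** The highest reading was about 30 N at the wrist, when the blade met the slot floor.
- **Disagreements:** The two cameras differed by 5–9 mm on raw positions, so I corrected the approach by comparing the held key with the arm pose. In the final top view the arm hid the key, so the last check of its seating rests on the scene camera alone.

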